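# Pump the ratchet clamp onto the glued box and hold the pressure

## Task

The flat white box on the bench clamp has a freshly glued side and must be kept pressed. From above, squeeze and release the clamp's pair of black levers repeatedly to ratchet the round spring pad forward until it pushes the box square against the far stop, and press on until the pad's spring is about half compressed (10 mm of its 20 mm), never over 16 mm, which crushes the box. Touch only the levers, leave the box, the push bar and the things around alone, and finish still squeezing the levers: the pressure lasts only while they are held, so do not let go at the end.

Things in the scene. Friction and masses are not known exactly. Their poses are not given: they have to be found in the camera images.
- clamp: Ratchet bar clamp fixed to the bench: grey head (x -0.054 to 0.028, 66 mm wide, 62 mm high), base 90 mm wide, plywood bed with its top 20 mm above the bench. Origin at bench height on the centre line; +x is the way the pad advances, toward the far stop's face at x = 0.230; z up; y across, the line along which the levers are squeezed. The pad face starts at x = 0.062 to 0.087.
- grip (a point): Midway between the two black levers where to squeeze them: clamp frame (-0.125, 0, 0.040). Levers: bars 11 mm thick, 22 to 54 mm above the bench, from the head back to x = -0.16, only bench below. Here 62 mm over their outsides when released, 35 mm fully squeezed. A toothed bar (6 mm wide, top 46 mm above the bench) runs between them.
- lever_left (a joint): Angle of the left lever, rad: 0 released (sprung open) to 0.16 fully squeezed. The right lever is geared to it and moves equally the other way, so the pair stays centred. The width over the outsides at grip falls about 1.7 mm per 0.01 rad. Pivots 85 mm ahead of grip. Squeezing takes 2 to 16 N a finger.
- pad (a joint): How far the spring pad is pressed in on its stem, m: 0 free, 0.020 fully in; spring 0.8 N per mm. 0.010 is wanted; over 0.016 crushes the box.
- pad_face (a point): Centre of the round rubber pad's front face (32 mm across, 36 mm above the bench) that meets the box.
- jaw: The toothed bar carrying the pad; origin on its axis, x as the clamp's. Squeezing drives it forward 1.2 mm per 0.01 rad (19 mm in all) after up to 8 mm of play until a tooth is caught; teeth are 8 mm apart, a full free pump nets 16 mm. On release the levers spring back and 3 N of friction keeps the bar in place, but a pressed pad pushes it back until 4 mm or less of compression is left.
- anvil: The far stop, a fixed upright plate 100 mm wide, top 56 mm above the bench. Origin at the middle of the foot of its face, 10 mm above the bench, axes as the clamp's.
- box: Flat white cardboard box of labels, 152 (its x) x 107 (its y) x 30 mm, 0.25 kg, lying loose on the clamp's bed with its y axis along the clamp's x axis (either way). Origin at the centre of its underside. It starts a few mm short of the stop and slightly askew; the pad pushes it there and squares it.
- tape_measure: Grey tape measure standing on the bench, 39 x 81 x 62 mm, bystander. Origin at the centre of its underside.
- tape_masking: Cream tape roll lying flat, 85 mm across, 24 mm high, bystander. Origin at the centre of its underside.
- mug: White mug, 92 mm across, 95 mm high, bystander. Origin at the centre of its underside.

How it is judged:
By the outcome, as a careful person would: the job done as asked, in the order asked, and still so for the second after the job is handed in, while the arm keeps its last pose, push and grip.
It also fails if it takes over 38 s, if anything falls off the work surface, if the arm or the gripper's body presses on something with over 40 N, if the wrist force passes 120 N, or if a joint passes its speed limit or range.

## Robot

A 6-joint arm with a two-finger parallel gripper is mounted at the origin on the work surface; the furniture and walls round the work are solid. World frame = base frame: x ahead of the robot, y to its left, z up, the work surface at z = 0. Lengths are in m, angles in rad, forces in N, time in s.
With the tool pointing down it reaches from about 0.3 to 0.875 m from the base axis. Payload 6.4 kg.
Tool frame: the origin (TCP) lies at the centre of the arm's flange, where the gripper is bolted on; the fingertips stand 173 mm ahead of it and the grasp point (between the pads) lies 155 mm ahead of it; z points along the fingers, y is the line along which they close (so a half turn about z gives the same grasp; the last joint's range is limited). The gripper opens to 85 mm and grips with 20 to 120 N. Pads are 22 mm wide; open, the fingers measure 114 mm over their backs; the gripper's body (76 mm by 85 mm) begins 54 mm behind the grasp point. The pads swing forward as they close: fully open they stand 13 mm farther back than shut.
Start: joints at [1.1, 0.181, 1.607, -0, 1.354, -0.206], TCP at [0.15, 0.555, 0.405] pointing down, gripper open.
Joint ranges: [-2.99, 2.99], [-0.89, 2.07], [0.3, 2.58], [-1.14, 4.28], [0, 2.63], [-3.12, 3.12]. Speed limits (rad/s): [2.57, 2.57, 3.01, 3.14, 3.14, 3.14].

## Interface

Orientations are given as a unit quaternion [w, x, y, z].
In Python, from bench import get_obs, camera, get_calibration, hand_in gives the robot as it stands. The module is installed in compiled form; this text tells all that it offers.
- The arm moves only by the tool drive_tool, never from a script. Its argument "increments" is a list of rows, each a list of 2 entries, a list of its own where there are three numbers: the shift along the tool's x, y, z normalised to -1 to 1, where 1 is 250 mm, then the turn about the tool's z normalised to -1 to 1, where 1 is 90 degrees. A call has exactly 8 rows; each row is the pose to reach, as a shift and turn from the pose commanded when the call began, along the tool's axes at that moment; what a row does not reach only later rows make up. A row lasts 1/8 s, in which the tool goes at most 62.5 mm and 10.7 degrees, less where a joint would pass 70% of its speed; a pose out of reach is approached as far as the arm can. A call with a number of a shift or a turn outside -1 to 1 is refused whole. A call with a gripper value outside its range is refused whole. "claw" is the closure, from 0 (fully open) to 1 (shut), set as the call begins (left out, the last holds). The fingers move at their own pace and stop on an object; the grip force is fixed at half the most. Time passes only in rows, so rows that repeat a pose let the fingers close, or fill a call up. It gives the time, the measured TCP pose, the force and the opening at its end, in the units of the state.
- get_obs(): the state, without advancing time (a new reading comes with each control period).
- camera(name): name is "scene" or "top" or "wrist"; returns the picture (384x512x3 uint8, blue, green, red); there is no depth.
- get_calibration(name): a dict with "K" (3x3 intrinsics, pixels), "k1" (the pictures are not rectified: a ray, as slopes to the right and down, at radius r is drawn at 1 + k1 r^2 times it, then the intrinsics apply), "origin" and "orientation" of the camera in the world. Camera axes: x right, y down, z forward; pixel columns grow to the right and rows downward; lengths in m; the calibration is good to about 2 mm. A picture is of the moment at which its call begins: read the wrist's pose just before it. get_calibration takes no time and is no camera call; for the wrist camera it gives the pose at the moment of the call.
- hand_in(): hands the job in, once; it reports no verdict.
The state is a dict: "time_s": time; "q": joint angles; "dq": joint speeds; "joint_efforts": joint torques, N m; "eef_pos": TCP position; "eef_rot": TCP orientation; "wrist_force": force on the tool from outside, world axes, zero at the start; "torque": the same for the moment, N m; "opening": opening from 0.0 (shut) to 1.0 (fully open).
Only numpy, scipy, OpenCV 4.12 (cv2) and the standard library are available. Lean on these libraries where they do the work, as an engineer would, in place of code of your own. Each camera call takes 0.05 s, during which the arm holds its last target. There are 200 camera calls.

## Working session

There is one attempt and no reset: what is moved stays moved. The work goes in short steps, Python scripts to look and compute and a tool call to move; the robot and the scene stay as the last step left them, time stands still between calls to the robot, and variables do not carry over. Pictures are saved under pics/ and viewed, on a budget of 10 in all, crops included, one or two more only if the job needs it, and the job is handed in when it is done.

Besides the shell and the picture viewer there is one more tool, called after "Request:" in YAML: its name, and indented under it one key for each argument. drive_tool: Moves the arm, as the interface text tells. Its arguments: {"type":"object","properties":{"increments":{"type":"array","items":{"type":"array"}},"claw":{"type":"number"}},"required":["increments"]}

```bash
mkdir -p pics
python3 - <<'E'
from bench import *
import cv2
o=get_obs();print(o['eef_pos'],o['eef_rot'],o['opening'],o['time_s'])
for n in("scene","top"):
    cv2.imwrite(f"pics/{n}0.png",camera(n)); print(n,get_calibration(n))
E
```

```text
[0.15033652 0.55473425 0.40378806] [-2.96961007e-04  1.32001707e-01  9.91249100e-01 -8.25908418e-04] 1.000085186152062 0.0
scene {'K': array([[499.06699024,   0.        , 257.5562325 ],
       [  0.        , 499.06699024, 193.64137422],
       [  0.        ,   0.        ,   1.        ]]), 'k1': -0.07458004732714199, 'origin': array([-0.68742062, -0.85374178,  0.9902676 ]), 'orientation': array([-0.43355395,  0.78003964, -0.39638956,  0.21550976])}
top {'K': array([[398.70261243,   0.        , 254.19387189],
       [  0.        , 398.70261243, 197.09397651],
       [  0.        ,   0.        ,   1.        ]]), 'k1': -0.10517558353791244, 'origin': array([0.27847679, 0.04174688, 1.42535378]), 'orientation': array([ 0.04176355, -0.70438303,  0.70604708, -0.05998226])}
```

View pics/top0.png

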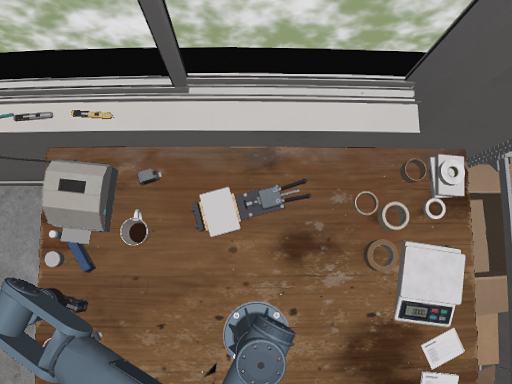

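View pics/scene0.png

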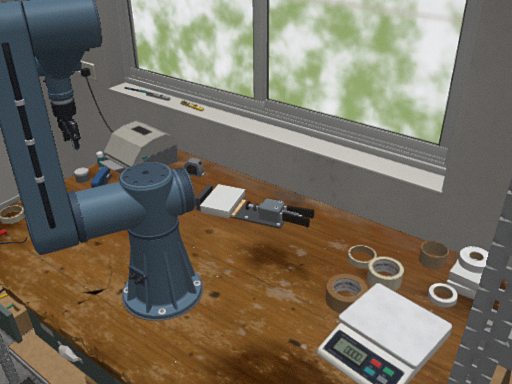

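The top view shows the clamp with its levers at about (295,190), the box at (219,211) and the far stop at (198,216). I'll enlarge this area.

```bash
cat > h.py <<'E'
import numpy as np, cv2
from bench import *
from scipy.spatial.transform import Rotation as R
def rot(q): return R.from_quat([q[1],q[2],q[3],q[0]])
def pix2w(n,u,v,z,c=None):
    c=c or get_calibration(n);K=c['K']
    p=cv2.undistortPoints(np.array([[[u,v]]],float),K,np.array([c['k1'],0,0,0,0]))[0,0]
    d=rot(c['orientation']).apply([p[0],p[1],1]);o=np.array(c['origin'])
    return o+d*(z-o[2])/d[2]
def w2pix(n,P,c=None):
    c=c or get_calibration(n);r=rot(c['orientation'])
    p=r.inv().apply(np.atleast_2d(P)-c['origin']);s=p[:,:2]/p[:,2:]
    s=s*(1+c['k1']*(s**2).sum(1,keepdims=True))
    return s*[c['K'][0,0],c['K'][1,1]]+[c['K'][0,2],c['K'][1,2]]
def crop(im,x0,y0,w,h,s,f):
    cv2.imwrite(f,cv2.resize(im[y0:y0+h,x0:x0+w],None,fx=s,fy=s,interpolation=cv2.INTER_CUBIC))
E
python3 - <<'E'
from h import *
crop(cv2.imread('pics/top0.png'),185,170,132,75,6,'pics/c0.png')
E
```

```text
(no output)
```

View pics/c0.png

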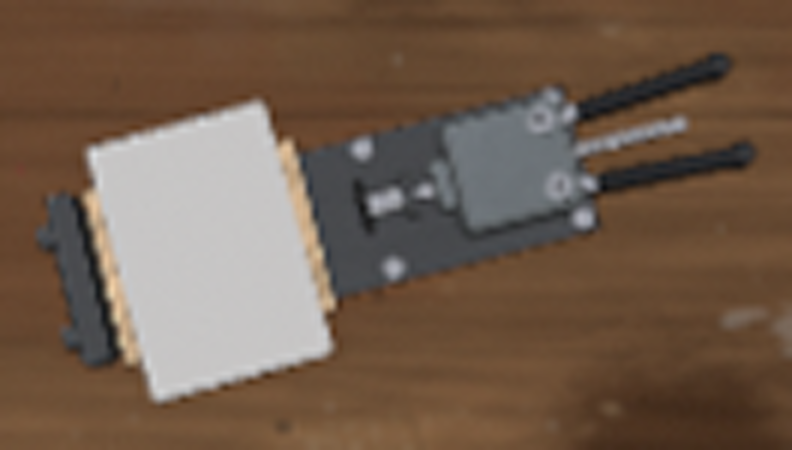

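Run:
```python
from h import *
f=lambda u,v,z:pix2w('top',185+(u+.5)/6-.5,170+(v+.5)/6-.5,z)
d={}
for n,u,v,z in [('Lend1',728,62,.054),('Lend2',747,152,.054),('barend',686,124,.046),('hfl',445,125,.062),('hfr',470,232,.062),('hbl',558,92,.062),('hbr',585,203,.062),('an1',77,193,.056),('an2',113,358,.056),('pad',368,205,.036)]:
    d[n]=f(u,v,z);print(n,d[n].round(4))
a=(d['an1']+d['an2'])/2;l=(d['Lend1']+d['Lend2'])/2
x=(a-l)[:2];print('len anvil-leverend (.39)',np.linalg.norm(x),'yaw',np.degrees(np.arctan2(x[1],x[0])))
x/=np.linalg.norm(x)
g=l[:2]+.035*x;print('grip',g, 'from anvil',a[:2]-.355*x)
h=sum(d[k] for k in('hfl','hfr','hbl','hbr'))/4;print('head c (x -.013)',h,'grip from head',h[:2]-.112*x)
print(get_calibration('wrist'))
```

```text
Lend1 [ 0.5383 -0.1764  0.054 ]
Lend2 [ 0.485  -0.1863  0.054 ]
barend [ 0.5028 -0.1519  0.046 ]
hfl [ 0.4996 -0.0098  0.062 ]
hfr [ 0.4373 -0.0238  0.062 ]
hbl [ 0.519  -0.0755  0.062 ]
hbr [ 0.4541 -0.0902  0.062 ]
an1 [0.4609 0.2026 0.056 ]
an2 [0.3658 0.1806 0.056 ]
pad [0.4564 0.0346 0.036 ]
len anvil-leverend (.39) 0.3856073173299128 yaw 104.77190071089935
grip [ 0.50271402 -0.14746133] from anvil [ 0.50383403 -0.15170882]
head c (x -.013) [ 0.47748709 -0.04982351  0.062     ] grip from head [ 0.5060439  -0.15812175]
{'K': array([[328.81595212,   0.        , 258.42889408],
       [  0.        , 328.81595212, 188.32761579],
       [  0.        ,   0.        ,   1.        ]]), 'k1': 0.030171019351798348, 'origin': array([0.0746232 , 0.57633385, 0.37281665]), 'orientation': array([0.12504592, 0.78400624, 0.60060908, 0.0946914 ])}
```

Request:
drive_tool:
  increments:
    - [[-0.08, -0.09, 0], 0.04]
    - [[-0.2, -0.23, 0], 0.08]
    - [[-0.34, -0.39, 0], 0.13]
    - [[-0.48, -0.55, 0], 0.18]
    - [[-0.62, -0.7, 0], 0.23]
    - [[-0.74, -0.84, 0], 0.28]
    - [[-0.83, -0.94, 0], 0.32]
    - [[-0.88, -1.0, 0], 0.336]
  claw: 0

```text
time_s: 1.1
eef_pos: [0.2978, 0.2547, 0.4045]
eef_rot: [-0.0, 0.387, 0.922, -0.0]
wrist_force: [-0.0, 0.1, -0.6]
opening: 0.996
```

Request:
drive_tool:
  increments:
    - [[-0.1, -0.03, 0], 0.02]
    - [[-0.24, -0.08, 0], 0.07]
    - [[-0.4, -0.13, 0], 0.12]
    - [[-0.56, -0.18, 0], 0.17]
    - [[-0.7, -0.22, 0], 0.22]
    - [[-0.84, -0.27, 0], 0.27]
    - [[-0.95, -0.3, 0], 0.31]
    - [[-1.0, -0.32, 0], 0.335]

```text
time_s: 2.1
eef_pos: [0.4162, 0.0208, 0.4044]
eef_rot: [-0.0, 0.614, 0.789, -0.0]
wrist_force: [-0.8, 0.2, -0.9]
opening: 0.998
```

```bash
cat >> h.py <<'E'
def move(P,yh):
    "normalised increments for TCP target P, tool-y heading yh deg"
    o=get_obs();r=rot(o['eef_rot']);d=r.inv().apply(np.array(P)-o['eef_pos'])
    y=r.apply([0,1,0]);t=np.degrees(np.arctan2(y[1],y[0]))-yh
    t=(t+90)%180-90
    print('t',o['time_s'],'pos',o['eef_pos'].round(4),'zaxis',r.apply([0,0,1]).round(3),'yh',np.degrees(np.arctan2(y[1],y[0])).round(2),'inc',(d/.25).round(4),'turn',round(t/90,4),'q',o['q'].round(2))
E
python3 -c "
from h import *
move([.504,-.15,.30],14.4)
c=get_calibration('wrist');print(c['origin'],rot(c['orientation']).as_matrix().round(3))"
```

```text
t 2.1 pos [0.4162 0.0208 0.4044] zaxis [-0.001  0.    -1.   ] yh 14.26 inc [-0.7488  0.1722  0.4172] turn -0.0015 q [-0.24 -0.19  1.98 -0.    1.36 -0.49]
[0.39762404 0.09864965 0.37334856] [[ 0.969  0.235  0.076]
 [ 0.247 -0.921 -0.3  ]
 [-0.     0.31  -0.951]]
```

Request:
drive_tool:
  increments:
    - [[-0.08, 0.02, 0.04], 0]
    - [[-0.2, 0.05, 0.11], 0]
    - [[-0.34, 0.08, 0.19], 0]
    - [[-0.48, 0.11, 0.27], 0]
    - [[-0.6, 0.14, 0.33], 0]
    - [[-0.69, 0.16, 0.38], 0]
    - [[-0.74, 0.17, 0.41], 0]
    - [[-0.75, 0.172, 0.417], 0]

```text
time_s: 3.1
eef_pos: [0.5042, -0.1491, 0.2995]
eef_rot: [-0.001, 0.613, 0.79, -0.0]
wrist_force: [-0.3, -0.1, 0.6]
opening: 0.999
```

```bash
python3 -c "
from h import *
move([.504,-.15,.19],14.4)
import pickle
c=get_calibration('wrist');pickle.dump(c,open('c1.pkl','wb'))
im=camera('wrist');cv2.imwrite('pics/w1r.png',im);crop(im,0,0,512,384,1.5,'pics/w1.png')"
```

```text
t 3.1 pos [ 0.5042 -0.1491  0.2995] zaxis [-0.001  0.001 -1.   ] yh 14.45 inc [-0.0039 -0.0012  0.438 ] turn 0.0005 q [-0.51  0.19  1.82  0.    1.13 -0.77]
```

View pics/w1.png

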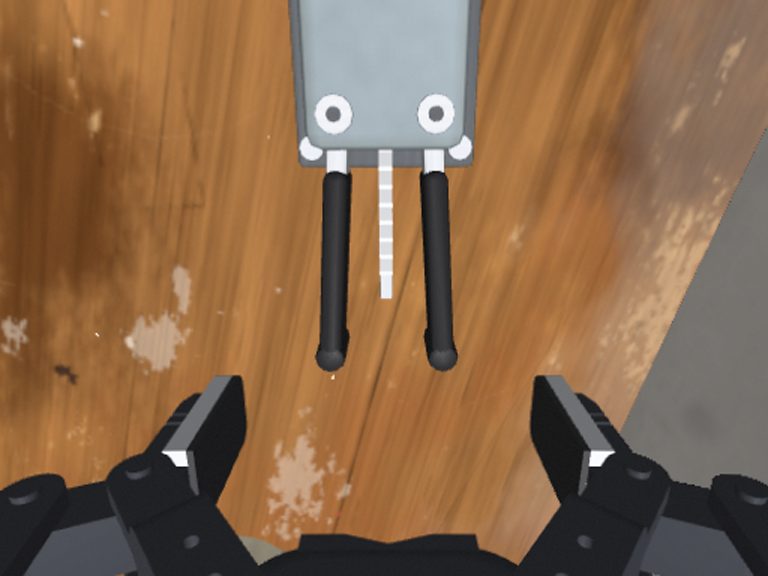

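```bash
python3 -c "
from h import *
import pickle
c=pickle.load(open('c1.pkl','rb'))
f=lambda u,v,z:pix2w('w',(u+.5)/1.5-.5,(v+.5)/1.5-.5,z,c)
P={}
for n,u,v,z in [('endL',331,360,.052),('endR',442,360,.052),('pivL',333,114,.064),('pivR',436,114,.064),('bar',386,298,.046),('headrearL',310,147,.062),('headrearR',462,147,.062)]:
    P[n]=f(u,v,z);print(n,P[n].round(4))
e=(P['endL']+P['endR'])/2;p=(P['pivL']+P['pivR'])/2;h=(P['headrearL']+P['headrearR'])/2
d=(p-e)[:2];L=np.linalg.norm(d);yaw=np.degrees(np.arctan2(d[1],d[0]));print(L,yaw);d/=L
print('grip from piv',p[:2]-.085*d,'from end',e[:2]+.03*d,'head',h[:2]-.071*d)
print('bar clamp x',-.04+(P['bar']-p)[:2]@d, np.linalg.norm(P['endL']-P['endR']))
# head edges yaw
a=f(303,60,.062);b=f(308,140,.062);print(np.degrees(np.arctan2(*(a-b)[1::-1])))
"
```

```text
endL [ 0.4859 -0.1845  0.052 ]
endR [ 0.5381 -0.171   0.052 ]
pivL [ 0.4636 -0.0738  0.064 ]
pivR [ 0.5026 -0.0637  0.064 ]
bar [ 0.5043 -0.149   0.046 ]
headrearL [ 0.4571 -0.0884  0.062 ]
headrearR [ 0.5164 -0.0731  0.062 ]
0.11274266844751268 104.83633920323209
grip from piv [ 0.50487151 -0.15096   ] from end [ 0.5042935  -0.14877793] head [ 0.50496281 -0.14939481]
bar clamp x -0.12291817769009095 0.05392075832602668
105.18556944006541
```

Request:
drive_tool:
  increments:
    - [[0, 0, 0.04], -0.002]
    - [[-0.003, 0.002, 0.11], -0.004]
    - [[-0.005, 0.003, 0.2], -0.004]
    - [[-0.005, 0.003, 0.29], -0.004]
    - [[-0.005, 0.003, 0.36], -0.004]
    - [[-0.005, 0.003, 0.41], -0.004]
    - [[-0.005, 0.003, 0.435], -0.004]
    - [[-0.005, 0.003, 0.438], -0.004]
  claw: 0.15

```text
time_s: 4.15
eef_pos: [0.5054, -0.15, 0.1908]
eef_rot: [-0.0, 0.61, 0.792, -0.0]
wrist_force: [0.4, -0.5, -0.3]
opening: 0.852
```

```bash
cat > look.py <<'E'
import sys,pickle
from h import *
n=sys.argv[1]
o=get_obs();c=get_calibration('wrist');pickle.dump(c,open(f'{n}.pkl','wb'))
im=camera('wrist');cv2.imwrite(f'pics/{n}r.png',im);crop(im,0,0,512,384,1.5,f'pics/{n}.png')
move([.505,-.15,.19],14.85);print(o['opening'],o['wrist_force'])
E
python3 look.py w2
```

```text
t 4.2 pos [ 0.5055 -0.1501  0.1911] zaxis [ 0. -0. -1.] yh 14.8 inc [ 0.0008 -0.002   0.0044] turn -0.0005 q [-0.51  0.38  1.86 -0.    0.91 -0.77]
0.8522901803982114 [ 0.43737651 -0.47686006 -0.31941858]
```

View pics/w2.png

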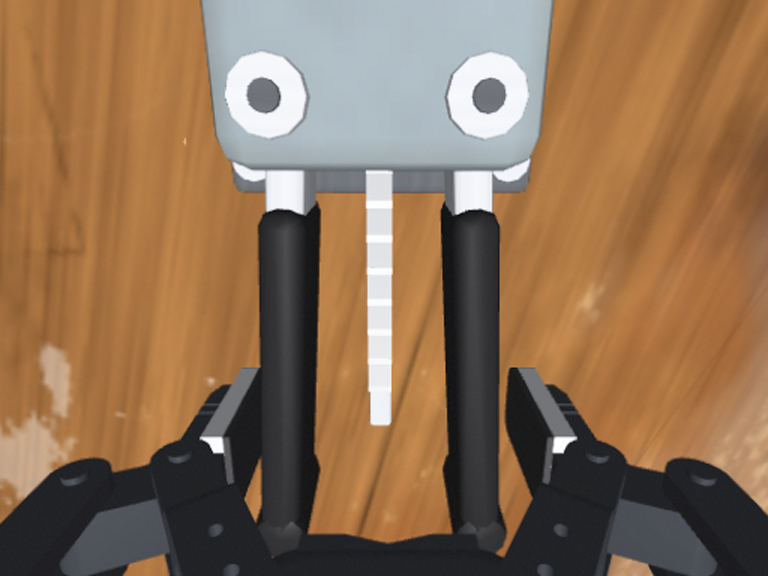

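The wrist view shows the grip centred on the levers: bar end at (380,424), finger pads at (240,410) and (530,410). Time for the first full pump.

Request:
drive_tool:
  increments:
    - [[0, 0, 0], 0]
    - [[0, 0, 0], 0]
    - [[0, 0, 0], 0]
    - [[0, 0, 0], 0]
    - [[0, 0, 0], 0]
    - [[0, 0, 0], 0]
    - [[0, 0, 0], 0]
    - [[0, 0, 0], 0]
  claw: 0.58

```text
time_s: 5.2
eef_pos: [0.5042, -0.1506, 0.1918]
eef_rot: [-0.001, 0.61, 0.793, -0.002]
wrist_force: [-12.9, -3.5, 9.4]
opening: 0.419
```

```bash
python3 look.py w3
```

```text
t 5.25 pos [ 0.5042 -0.1506  0.1918] zaxis [-0.004 -0.001 -1.   ] yh 14.86 inc [0.0013 0.0039 0.0071] turn 0.0001 q [-0.52  0.37  1.86 -0.    0.91 -0.77]
0.4188314282648048 [-12.93739062  -3.4617655    9.42171023]
```

View pics/w3.png

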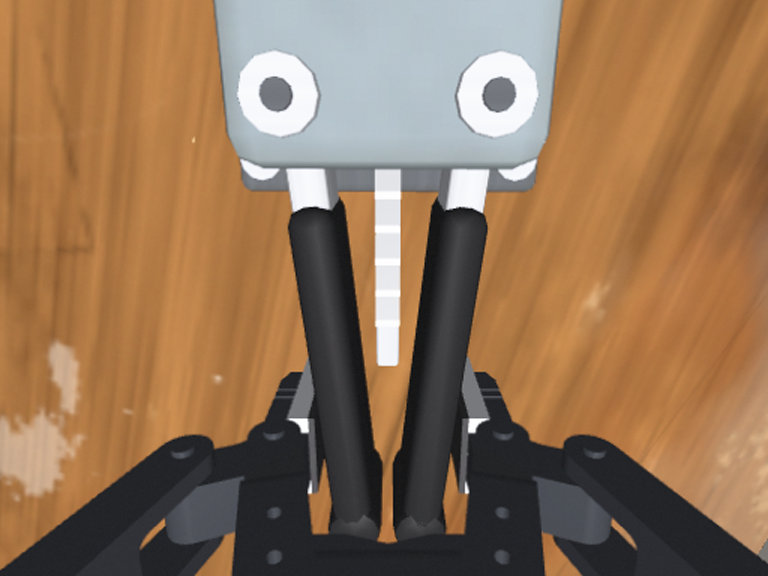

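```bash
cat >> h.py <<'E'
def bar(im,c):
    g=im.astype(float)[...,0]  # blue: wood low, bar high
    w=im[112:330,235:285].min(2)>165
    n,l,s,ct=cv2.connectedComponentsWithStats(w.astype(np.uint8))
    k=max(range(1,n),key=lambda i:s[i][3]); x0=235+s[k][0]; cx=x0+s[k][2]/2-.5; e=112+s[k][1]+s[k][3]
    prof=g[e-8:e+8,int(cx)-1:int(cx)+3].mean(1)
    hi=prof[:4].mean();lo=prof[-4:].mean();t=(hi+lo)/2
    i=next(i for i in range(1,16) if prof[i]<t); v=e-8+i-1+(prof[i-1]-t)/(prof[i-1]-prof[i])
    P=pix2w('',cx,v,.046,c)
    d=np.array([np.cos(np.radians(104.84)),np.sin(np.radians(104.84))])
    return cx,v,-.125+(P[:2]-[.505,-.15])@d
E
cat >> look.py <<'E'
print('bar',np.round(bar(im,c),4))
E
python3 -c "
from h import *
import pickle
for n in('w2','w3'): print(bar(cv2.imread(f'pics/{n}r.png'),pickle.load(open(n+'.pkl','rb'))))"
```

```text
(np.float64(252.5), np.float64(283.1311416184971), np.float64(-0.12206196467128672))
(np.float64(258.0), np.float64(243.454754601227), np.float64(-0.1052098523288475))
```

Request:
drive_tool:
  increments:
    - [[0, -0.005, 0], 0]
    - [[0, -0.005, 0], 0]
    - [[0, -0.005, 0], 0]
    - [[0, -0.005, 0], 0]
    - [[0, -0.005, 0], 0]
    - [[0, -0.005, 0], 0]
    - [[0, -0.005, 0], 0]
    - [[0, -0.005, 0], 0]
  claw: 0.18

```text
time_s: 6.25
eef_pos: [0.5041, -0.1503, 0.1909]
eef_rot: [-0.0, 0.61, 0.792, -0.0]
wrist_force: [0.3, 1.3, 0.5]
opening: 0.817
```

```bash
python3 look.py w4
```

```text
t 6.3 pos [ 0.5041 -0.1503  0.1909] zaxis [ 0. -0. -1.] yh 14.8 inc [0.0002 0.0036 0.0038] turn -0.0006 q [-0.52  0.38  1.86 -0.    0.91 -0.77]
0.8173885715536994 [0.33047687 1.26770104 0.46176258]
bar [ 2.565000e+02  2.484634e+02 -1.066000e-01]
```

Request:
drive_tool:
  increments:
    - [[0, 0, 0], 0]
    - [[0, 0, 0], 0]
    - [[0, 0, 0], 0]
    - [[0, 0, 0], 0]
    - [[0, 0, 0], 0]
    - [[0, 0, 0], 0]
    - [[0, 0, 0], 0]
    - [[0, 0, 0], 0]
  claw: 0.58

```text
time_s: 7.3
eef_pos: [0.5038, -0.1508, 0.1917]
eef_rot: [-0.0, 0.61, 0.792, -0.001]
wrist_force: [-6.3, -2.4, 10.1]
opening: 0.424
```

Request:
drive_tool:
  increments:
    - [[0, 0, 0], 0]
    - [[0, 0, 0], 0]
    - [[0, 0, 0], 0]
    - [[0, 0, 0], 0]
    - [[0, 0, 0], 0]
    - [[0, 0, 0], 0]
    - [[0, 0, 0], 0]
    - [[0, 0, 0], 0]
  claw: 0.18

```text
time_s: 8.3
eef_pos: [0.5041, -0.1503, 0.1909]
eef_rot: [0.0, 0.61, 0.792, 0.0]
wrist_force: [0.6, -0.1, -0.1]
opening: 0.826
```

```bash
python3 look.py w5
python3 - <<'E'
from h import *
a=cv2.resize(camera('top')[165:250,185:320],None,fx=5,fy=5,interpolation=cv2.INTER_CUBIC)
s=camera('scene');p=w2pix('scene',[[.46,.03,.036]])[0];print(p)
b=cv2.resize(s[170:235,190:325],None,fx=5,fy=5,interpolation=cv2.INTER_CUBIC)[:175*2]
b=cv2.resize(s[185:220,190:325],None,fx=5,fy=5,interpolation=cv2.INTER_CUBIC)
cv2.imwrite('pics/m1.png',np.vstack([a,b])[:600])
E
```

```text
t 8.35 pos [ 0.5041 -0.1503  0.191 ] zaxis [ 0. -0. -1.] yh 14.8 inc [0.0003 0.0036 0.0039] turn -0.0006 q [-0.52  0.38  1.86 -0.    0.91 -0.77]
0.8256606603315967 [ 0.59846286 -0.09078975 -0.06384807]
bar [ 2.560000e+02  2.114537e+02 -9.130000e-02]
[250.58174166 205.0235925 ]
```

View pics/m1.png

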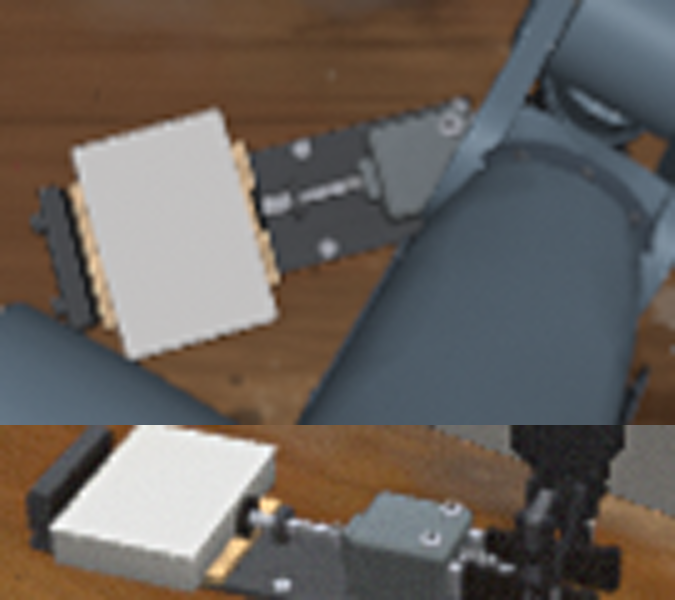

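Pads near the box now: pad at about (255,205), box near edge at about (245,205), still askew. A third full pump remains safe (at most a few mm of compression).

Request:
drive_tool:
  increments:
    - [[0, 0, 0], 0]
    - [[0, 0, 0], 0]
    - [[0, 0, 0], 0]
    - [[0, 0, 0], 0]
    - [[0, 0, 0], 0]
    - [[0, 0, 0], 0]
    - [[0, 0, 0], 0]
    - [[0, 0, 0], 0]
  claw: 0.58

```text
time_s: 9.45
eef_pos: [0.5038, -0.1508, 0.1918]
eef_rot: [-0.0, 0.61, 0.792, -0.001]
wrist_force: [-7.4, -1.8, 10.8]
opening: 0.424
```

```bash
python3 look.py w6
```

```text
t 9.5 pos [ 0.5038 -0.1508  0.1918] zaxis [-0.002 -0.001 -1.   ] yh 14.83 inc [0.0018 0.0057 0.0073] turn -0.0002 q [-0.52  0.37  1.86 -0.    0.91 -0.77]
0.42372546836467034 [-7.39840628 -1.84036211 10.84139724]
bar [ 2.585000e+02  1.674782e+02 -7.500000e-02]
```

Request:
drive_tool:
  increments:
    - [[0, 0, 0], 0]
    - [[0, 0, 0], 0]
    - [[0, 0, 0], 0]
    - [[0, 0, 0], 0]
    - [[0, 0, 0], 0]
    - [[0, 0, 0], 0]
    - [[0, 0, 0], 0]
    - [[0, 0, 0], 0]
  claw: 0.18

```text
time_s: 10.5
eef_pos: [0.5041, -0.1503, 0.191]
eef_rot: [0.0, 0.61, 0.792, 0.0]
wrist_force: [-0.6, 0.3, 0.4]
opening: 0.82
```

```bash
python3 look.py w7
python3 - <<'E'
from h import *
a=cv2.resize(camera('top')[180:245,185:275],None,fx=7,fy=7,interpolation=cv2.INTER_CUBIC)
w=cv2.imread('pics/w7r.png')[90:310,200:310]
w=cv2.resize(w,None,fx=1,fy=1)
a=a[:455]
out=np.zeros((455,630+165,3),np.uint8);out[:,:630]=a
w=cv2.resize(w,(165,330),interpolation=cv2.INTER_CUBIC);out[:330,630:]=w
cv2.imwrite('pics/m2.png',out)
E
```

```text
t 10.55 pos [ 0.5041 -0.1503  0.1909] zaxis [ 0. -0. -1.] yh 14.8 inc [0.0002 0.0037 0.0038] turn -0.0006 q [-0.52  0.38  1.86 -0.    0.91 -0.77]
0.8196558848390768 [-0.63278404  0.25126588  0.36050749]
bar [ 2.560000e+02  1.754916e+02 -7.730000e-02]
```

View pics/m2.png

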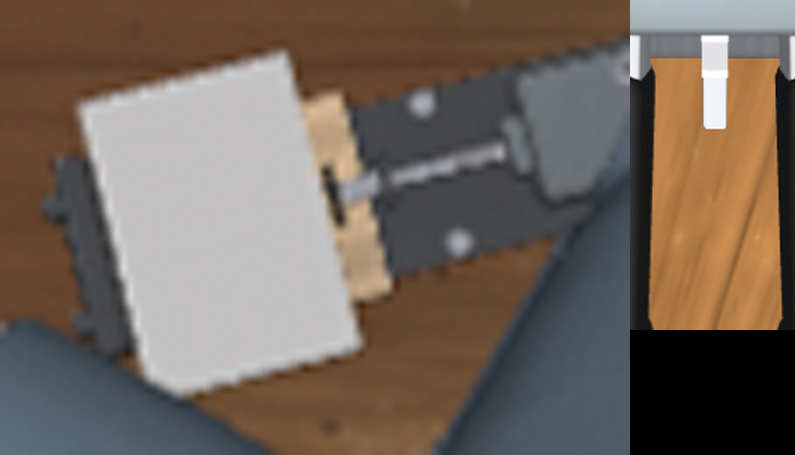

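The box is square against the stop, with its left edge along the stop face, and the pad at (335,195) touches it. The bar sprang back about 1.4 mm, so about 3.75 mm of compression remains. Next I squeeze partway, measuring the bar relative to the head.

```bash
cat >> h.py <<'E'
def rel(n,ref='w7'):
    "bar advance vs ref in mm, camera motion removed via fixed head patch"
    A=cv2.imread(f'pics/{ref}r.png');B=cv2.imread(f'pics/{n}r.png')
    T=A[28:98,145:360];m=cv2.matchTemplate(B[0:130,110:400],T,cv2.TM_CCOEFF_NORMED)
    _,s,_,(x,y)=cv2.minMaxLoc(m)
    f=m[y-1:y+2,x] if 0<y<m.shape[0]-1 else [0,1,0]
    dy=y-28+(f[0]-f[2])/2/(f[0]-2*f[1]+f[2])*1.
    import pickle
    g=lambda k,im:bar(im,pickle.load(open(k+'.pkl','rb')))[1]
    d=g(ref,A)-(g(n,B)-dy)
    print(n,'score',round(s,3),'head dy',round(float(dy),2),'bar px adv',round(d,2),'mm',round(d/2.45,2))
E
python3 -c "
from h import *
for n in('w5','w4','w6','w3','w2'): rel(n)"
```

```text
w5 score 1.0 head dy 0.0 bar px adv -35.96 mm -14.68
w4 score 0.999 head dy 0.02 bar px adv -72.95 mm -29.78
w6 score 0.971 head dy -1.65 bar px adv 6.36 mm 2.6
w3 score 0.964 head dy -0.93 bar px adv -68.89 mm -28.12
w2 score 0.991 head dy -0.05 bar px adv -107.69 mm -43.96
```

Request:
drive_tool:
  increments:
    - [[0, 0, 0], 0]
    - [[0, 0, 0], 0]
    - [[0, 0, 0], 0]
    - [[0, 0, 0], 0]
    - [[0, 0, 0], 0]
    - [[0, 0, 0], 0]
    - [[0, 0, 0], 0]
    - [[0, 0, 0], 0]
  claw: 0.36

```text
time_s: 11.6
eef_pos: [0.5036, -0.1505, 0.1911]
eef_rot: [-0.001, 0.61, 0.792, -0.001]
wrist_force: [-5.7, -1.6, 4.5]
opening: 0.638
```

```bash
python3 look.py w8; python3 -c "
from h import *
rel('w8')"
```

```text
t 11.65 pos [ 0.5036 -0.1505  0.1912] zaxis [-0.002 -0.    -1.   ] yh 14.81 inc [0.0004 0.0059 0.0046] turn -0.0004 q [-0.52  0.37  1.86 -0.    0.91 -0.77]
0.6377548064848898 [-5.67677503 -1.58951012  4.50196215]
bar [ 2.58500e+02  1.64452e+02 -7.33000e-02]
w8 score 0.995 head dy 0.03 bar px adv 11.07 mm 4.52
```

Request:
drive_tool:
  increments:
    - [[0, 0, 0], 0]
    - [[0, 0, 0], 0]
    - [[0, 0, 0], 0]
    - [[0, 0, 0], 0]
    - [[0, 0, 0], 0]
    - [[0, 0, 0], 0]
    - [[0, 0, 0], 0]
    - [[0, 0, 0], 0]
  claw: 0.18

```text
time_s: 12.65
eef_pos: [0.5041, -0.1503, 0.1909]
eef_rot: [0.0, 0.61, 0.792, 0.0]
wrist_force: [0.2, 1.1, -0.0]
opening: 0.823
```

```bash
python3 look.py w9; python3 -c "
from h import *
rel('w9')"
```

```text
t 12.7 pos [ 0.5041 -0.1503  0.1909] zaxis [-0.  0. -1.] yh 14.8 inc [0.0001 0.0037 0.0038] turn -0.0005 q [-0.52  0.38  1.86 -0.    0.91 -0.77]
0.8232571602025743 [ 0.17732802  1.06956802 -0.0440917 ]
bar [ 2.5550e+02  1.6546e+02 -7.3600e-02]
w9 score 1.0 head dy -0.0 bar px adv 10.03 mm 4.09
```

The bar kept its place on release, so compression was still 4 mm or less. The tooth phase predicts about 4.9 mm of play on the next stroke. I'll squeeze about 6 mm beyond that, measure, release and look at the spring-back.

Request:
drive_tool:
  increments:
    - [[0, 0, 0], 0]
    - [[0, 0, 0], 0]
    - [[0, 0, 0], 0]
    - [[0, 0, 0], 0]
    - [[0, 0, 0], 0]
    - [[0, 0, 0], 0]
    - [[0, 0, 0], 0]
    - [[0, 0, 0], 0]
  claw: 0.45

```text
time_s: 13.7
eef_pos: [0.5036, -0.1506, 0.1914]
eef_rot: [-0.001, 0.61, 0.792, -0.001]
wrist_force: [-6.7, -1.5, 8.2]
opening: 0.552
```

```bash
python3 look.py w10; python3 -c "
from h import *
rel('w10');rel('w10','w9')"
```

```text
t 13.75 pos [ 0.5037 -0.1506  0.1915] zaxis [-0.002 -0.    -1.   ] yh 14.82 inc [0.001  0.0058 0.0058] turn -0.0003 q [-0.52  0.37  1.86 -0.    0.91 -0.77]
0.5521189432736187 [-6.66998127 -1.48854802  8.2385907 ]
bar [ 2.580000e+02  1.504603e+02 -6.850000e-02]
w10 score 0.981 head dy -0.62 bar px adv 24.41 mm 9.96
w10 score 0.981 head dy -0.62 bar px adv 14.38 mm 5.87
```

Request:
drive_tool:
  increments:
    - [[0, 0, 0], 0]
    - [[0, 0, 0], 0]
    - [[0, 0, 0], 0]
    - [[0, 0, 0], 0]
    - [[0, 0, 0], 0]
    - [[0, 0, 0], 0]
    - [[0, 0, 0], 0]
    - [[0, 0, 0], 0]
  claw: 0.18

```text
time_s: 14.75
eef_pos: [0.5041, -0.1503, 0.1909]
eef_rot: [-0.0, 0.61, 0.792, -0.0]
wrist_force: [-0.9, -0.1, -0.1]
opening: 0.821
```

```bash
python3 look.py w11; python3 -c "
from h import *
rel('w11');rel('w11','w9')"
```

```text
t 14.8 pos [ 0.5041 -0.1503  0.1909] zaxis [-0. -0. -1.] yh 14.8 inc [0.0002 0.0037 0.0038] turn -0.0006 q [-0.52  0.38  1.86 -0.    0.91 -0.77]
0.8210685759840499 [-0.8722059  -0.11723903 -0.108731  ]
bar [ 2.55500e+02  1.65479e+02 -7.36000e-02]
w11 score 1.0 head dy 0.0 bar px adv 10.01 mm 4.09
w11 score 1.0 head dy 0.0 bar px adv -0.02 mm -0.01
```

The bar returned exactly to the friction equilibrium (about 3.75 mm left) after springing back 5.9 mm, so that squeeze reached about 9.7 mm. Final squeeze now, a hair tighter.

Request:
drive_tool:
  increments:
    - [[0, 0, 0], 0]
    - [[0, 0, 0], 0]
    - [[0, 0, 0], 0]
    - [[0, 0, 0], 0]
    - [[0, 0, 0], 0]
    - [[0, 0, 0], 0]
    - [[0, 0, 0], 0]
    - [[0, 0, 0], 0]
  claw: 0.455

```text
time_s: 15.8
eef_pos: [0.5037, -0.1506, 0.1915]
eef_rot: [-0.001, 0.61, 0.792, -0.001]
wrist_force: [-5.8, -1.5, 8.3]
opening: 0.548
```

```bash
python3 look.py w12
python3 - <<'E'
from h import *
rel('w12','w11')
a=cv2.resize(camera('top')[180:245,185:275],None,fx=6,fy=6,interpolation=cv2.INTER_CUBIC)
b=cv2.resize(camera('scene')[180:225,190:280],None,fx=6,fy=4.5,interpolation=cv2.INTER_CUBIC)
w=cv2.resize(cv2.imread('pics/w12r.png')[60:384,150:360],None,fx=1.2,fy=1.2)
o=np.zeros((600,540+252,3),np.uint8);o[:390,:540]=a;o[390:590,:540]=b[:200];o[:w.shape[0],540:]=w[:600]
cv2.imwrite('pics/m3.png',o)
E
```

```text
t 15.85 pos [ 0.5037 -0.1506  0.1915] zaxis [-0.002 -0.    -1.   ] yh 14.82 inc [0.001  0.0058 0.0059] turn -0.0003 q [-0.52  0.37  1.86 -0.    0.91 -0.77]
0.5479845294446131 [-5.81367367 -1.45584151  8.28302013]
bar [ 2.585000e+02  1.495173e+02 -6.820000e-02]
w12 score 0.982 head dy -0.69 bar px adv 15.27 mm 6.23
```

View pics/m3.png

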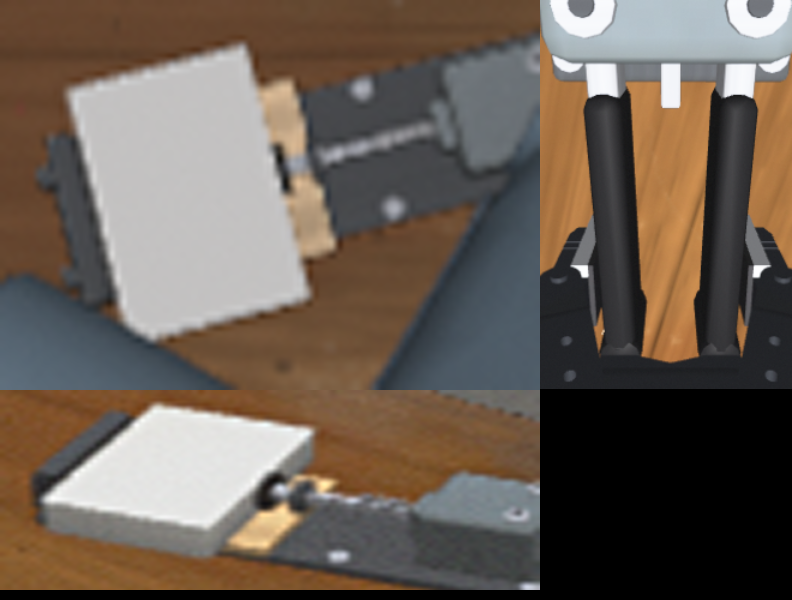

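The box sits square on the stop with its left edge along (75,140) to (115,300). The pad at (280,168) presses it with a visibly shortened stem, and the levers are held. Handing in.

```bash
python3 -c "
from bench import *
print(hand_in())"
```

```text
the job is handed in; nothing more can be done
None
```

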